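# Probe check of the food warmer

## Task

Check the food warmer at its medium heat: turn its selector knob until the pointer clicks in at the amber dot, then take the yellow probe thermometer out of its stand and lower it upright through the guide bush in the warmer's lid until the black ring on the stem is level with the mouth of the bush. The stem must hang centred in the bore and the thermometer must never touch the warmer, or the metal spoils the reading. Finish while still holding the thermometer there, quite still, and leave everything else on the worktop as it is.

Things in the scene. Friction and masses are not known exactly. Their poses are not given: they have to be found in the camera images.
- selector (a joint): Selector knob, rad, grows clockwise seen from above. It clicks into four positions: 0 white dot (off), 0.6 green dot (low), 1.2 amber dot (medium), 1.8 red dot (high); stops at -0.05 and 1.85. Starts at white or green. Let go between clicks it snaps into the nearer one; passing a click takes about 0.06 N m.
- selector_grip (a point): Point on the knob's vertical axis inside its grip bar, 13 mm below the bar's top, 29 mm above the housing's top. Black knob: round skirt 46 mm across, 8 mm high, and on it an upright bar 43 mm long, 14 mm thick, 32 mm tall. x runs along the bar to its pointer end (white line), y across the bar, z up; turns with the knob.
- amber_dot (a point): Centre of the amber dot (10 mm) on the flat black deck, 47 mm from the knob's axis. The four dots lie on an arc beyond the knob as seen by the robot, from left to right white, green, amber, red, 34 degrees apart.
- warmer: Food warmer, fixed steel box 200 (x) x 300 (y) x 100 mm tall; origin under its centre on the worktop; front to the robot at yaw 0. Left part: hollow well under a shut fixed metal lid, top at 108 mm, with a bar handle (top at 133 mm) at x +48 and the probe bush at x -38, y +56. Right part: control deck with the knob, axis at x -22, y -94 mm.
- probe_port (a point): Centre of the mouth (top rim) of the guide bush in the lid, 120 mm above the worktop: a dark upright steel collar, 29 mm outside, round 18 mm bore, mouth 12 mm above the lid. The bore runs 20 mm down through the lid into the empty well, whose floor is 104 mm below the mouth. z up.
- thermo_stand: Thermometer stand, fixed, left or right of the warmer: dark steel sheet bent to a C, open to the front, 78 (x) x 70 (y) x 108 mm tall. Origin on the worktop right below the 12 mm hole in its top plate, 6 mm in front of its centre. Top of the plate 108 mm above the worktop; only the thermometer rises above it.
- thermo_center (a point): Centre of the case of the yellow probe thermometer (about 50 g): upright block 16 thick (x), 24 wide (y), 60 mm tall (z up), display on -x. Its underside, 30 mm below, rests on the stand's plate. Steel stem: 5 mm rod on the case's centre line, 95 mm long, hanging through the hole; tip 125 mm, black ring 70 mm below this point. Pinch the 16 mm way.
- thermo_tip (a point): Tip of the thermometer's stem, 125 mm below the centre of the case.
- thermo_mark (a point): Black immersion ring on the thermometer's stem, 70 mm below the centre of the case.
- thermometer: The thermometer; origin at the centre of the underside of its case, axes as point thermo_center.
- tea_canister: Bystander: purple square tea canister with wooden lid, 82 x 82 x 115 mm, beside the warmer on the side where the thermometer stand is not; origin under its centre.
- tea_mug: Bystander: white mug, 78 x 110 x 97 mm, at the right end; origin under its centre.
- pantry_book: Bystander: black notebook, 148 x 110 x 16 mm, lying at the right with a red pencil on it; origin under its centre.
- relish_dish: Bystander: oval scalloped dish, 108 x 173 x 49 mm, at the left; origin under its centre.
- tumbler: Bystander: glass tumbler, 80 mm across, 88 mm tall, behind on the left; origin under its centre.
- pepper_mill: Bystander: dark wooden pepper mill, 58 mm across, 170 mm tall, behind on the right; origin under its centre.
- pencil: Bystander: red pencil, 7 x 142 x 7 mm, lying on the notebook; origin under its centre.
- teaspoon: Bystander: teaspoon, 138 x 28 x 12 mm, lying near the front edge on the left; origin under its centre.
Things that resemble listed ones, but are neither listed nor needed, are in the scene too. What is shaped like the thermo_stand but pink is not meant.

How it is judged (in metres and radians):
On the way, in this order (a step that is already met when the one before it is completed fails the run):
1. the knob has clicked in at the amber dot and is let go (value of joint selector between 1.05 and 1.35 rad and velocity of joint selector between -0.1 and 0.1 rad/s and contact force between the fingers and warmer below 0.1 N), for 0.3 s.
2. the thermometer is lifted clear of its stand, upright in the fingers (z of thermo_tip in the frame of thermo_stand above 0.108 m and contact force between thermometer and the fingers above 1 N and angle between thermometer's own z axis and vertical below 0.2 rad), for 0.1 s.
3. the stem hangs still and centred in the bush, the ring level with the mouth (horizontal distance between each of thermo_tip, thermo_mark and probe_port below 0.005 m and z of thermo_mark in the frame of probe_port between -0.01 and 0.01 m and angle between thermometer's own z axis and vertical below 0.12 rad and contact force between thermometer and the fingers above 1 N and contact force between thermometer and warmer below 0.1 N and linear speed of thermometer below 0.02 m/s), for 1 s.
At the end, for the whole second after the job is handed in: Held still in the fingers, the thermometer hangs in the bush: black ring within 10 mm in height of the mouth, ring and tip each within 5 mm of the bore's axis, upright within 0.12 rad, touching the warmer nowhere; the knob rests at the amber dot (1.2 rad, within 0.15) (all of step 3 and value of joint selector between 1.05 and 1.35 rad); the arm keeps its last pose, push and grip.
It fails at once if the thermometer touches the warmer (contact force between thermometer and warmer above 0.3 N).
It fails at once if a bystander is shifted by more than 30 mm (distance of any of tea_canister, tea_mug, pantry_book, relish_dish, tumbler, pepper_mill, teaspoon, pencil from where it was at the start of the episode above 0.03 m).
It also fails if it takes over 67 s, if anything falls off the work surface, if the arm or the gripper's body presses on something with over 40 N, if the wrist force passes 120 N, or if a joint passes its speed limit or range.

## Robot

A 6-joint arm with a two-finger parallel gripper is mounted at the origin on a cart in front of the work surface, level with it; the furniture and walls round the work are solid. World frame = base frame: x ahead of the robot, y to its left, z up, the work surface at z = 0. Lengths are in m, angles in degrees, forces in N, time in s.
With the tool pointing down it reaches from about 0.4 to 0.825 m from the base axis. Payload 7 kg.
Tool frame: the origin (TCP) lies at the very end of the fingers, on their centre line; the grasp point (between the pads) lies 19 mm behind it (ctrl.grip_point_offset is the distance from the TCP to the grasp point, in m); x points along the fingers, z is the direction in which the jaws open and shut, and the axes are right-handed (so a half turn about x gives the same grasp; the last joint's range is limited). The gripper opens to 88 mm and grips with 3 to 60 N. Pads are 19 mm wide; open, the fingers measure 130 mm over their backs; the gripper's body (78 mm by 193 mm) begins 47 mm behind the grasp point.
Start: joints at [-54.196, 20.546, 0.682, 0, -70.136, -16.507], TCP at [0.223, -0.637, 0.227] pointing down, gripper open.
Joint ranges: [-176.03, 176.03], [-82.01, 121.73], [-58.28, 71.71], [-173.87, 95.51], [-174.79, -0.11], [-173.66, 173.66]. Speed limits (degrees/s): [136.94, 136.94, 172.46, 180, 180, 180].

## Interface

Orientations are given as [roll, pitch, yaw] about the fixed x, y, z axes, in that order (R = Rz(yaw) Ry(pitch) Rx(roll)).
In Python, from plant import get_obs, snapshot, calibration, close_job, ctrl gives the robot as it stands.
- The arm moves only by the tool move_arm, never from a script. Its argument "commands" is a list that holds one entry, the list of rows, each a list of 4 numbers: the shift along the tool's x, y, z in cm, then the turn about the tool's x in rad. In form: [[[dx, dy, dz, spin], ...]]. A call has 1 to 8 rows; each row shifts and turns the commanded pose from where the row before left it, along the tool's axes as they then stand; what a row does not reach is not made up. A row lasts 1/10 s, in which the tool goes at most 50 mm and 8.59 degrees, less where a joint would pass 70% of its speed; a pose out of reach is approached as far as the arm can. A call with a gripper value outside its range is refused whole. "jaw" is the finger opening in cm, from 0 to 8.76, set as the call begins (left out, the last holds). The fingers move at their own pace and stop on an object; the grip force is fixed at half the most. Time passes only in rows, so rows that do not move let the fingers close. It gives the time, the measured TCP pose, the force and the opening at its end, in the units of the state.
- get_obs(): the state, without advancing time (a new reading comes with each control period).
- snapshot(name): name is "scene" or "top" or "wrist"; returns (picture, depth): 400x640x3 uint8, red, green, blue; 400x640 float32, m along the optical axis (not along the pixel's ray), 0 where there is no reading.
- calibration(name): a dict with "mtx" (3x3 intrinsics, pixels), "T" (4x4, takes a point from camera to world coordinates); the wrist camera has in their place "tool_from_camera" (4x4, takes a point from camera to tool coordinates, whose origin is the TCP and whose axes are the tool frame's). Camera axes: x right, y up, looking along -z (the intrinsics and any distortion apply to the point x, -y, -z); pixel columns grow to the right and rows downward; lengths in m; the calibration is good to about 2 mm. A picture is of the moment at which its call begins: read the wrist's pose just before it. calibration takes no time and is no camera call.
- close_job(): hands the job in, once; it reports no verdict.
The state is a dict: "clock": time; "joint_pos": joint angles; "qvel": joint speeds; "tau": joint torques, N m; "tool_pos": TCP position; "orientation": TCP orientation; "force": force on the tool from outside, world axes, zero at the start; "moment": the same for the moment, N m; "opening": finger opening in m.
Only numpy, scipy, OpenCV 4.12 (cv2) and the standard library are available. Lean on these libraries where they do the work, as an engineer would, in place of code of your own. Each camera call takes 0.05 s, during which the arm holds its last target. There are 200 camera calls.

## Working session

There is one attempt and no reset: what is moved stays moved. The work goes in short steps, Python scripts to look and compute and a tool call to move; the robot and the scene stay as the last step left them, time stands still between calls to the robot, and variables do not carry over. Pictures are saved under pics/ and viewed, about 8 in all and at most 12, crops included, and the job is handed in when it is done.

Besides the shell and the picture viewer there is one more tool, called after "Call:" as name([rows], argument=value, ...), one row to a line, values as JSON. move_arm: Moves the arm, as the interface text tells. Its arguments: {"type":"object","properties":{"commands":{"type":"array"},"jaw":{"type":"number"}},"required":["commands"]}

```bash
ls; mkdir -p pics; cat > h.py <<'E'
import numpy as np,cv2
from plant import get_obs,snapshot,calibration,close_job,ctrl
from scipy.spatial.transform import Rotation as Ro
def save(n,im): cv2.imwrite('pics/'+n+'.png',im[:,:,::-1])
def camT(name,o=None):
    c=calibration(name)
    if 'T' in c: return c['mtx'],np.array(c['T']),c
    o=o or get_obs()
    W=np.eye(4);W[:3,:3]=Ro.from_euler('xyz',o['orientation'],degrees=True).as_matrix();W[:3,3]=o['tool_pos']
    return c['mtx'],W@np.array(c['tool_from_camera']),c
def ray(M,T,u,v):
    d=np.linalg.inv(M)@np.array([u,v,1.]);d=d*[1,-1,-1]
    return T[:3,3],T[:3,:3]@d
def onz(M,T,u,v,z):
    o,d=ray(M,T,u,v);return o+d*(z-o[2])/d[2]
def pts(M,T,D):
    v,u=np.mgrid[:D.shape[0],:D.shape[1]]
    d=np.stack([u,v,np.ones_like(u)],-1)@np.linalg.inv(M).T*[1,-1,-1]
    return d*D[...,None]@T[:3,:3].T+T[:3,3]
def proj(M,T,p):
    q=np.linalg.inv(T)@np.append(p,1);q=M@(q[:3]*[1,-1,-1]);return q[:2]/q[2]
E
python3 - <<'E'
from h import *
print(get_obs());print(ctrl.grip_point_offset)
for n in('scene','top'):
    im,d=snapshot(n);save(n+'0',im);np.savez('pics/'+n+'0.npz',im=im,d=d);c=calibration(n);print(n,c)
print(calibration('wrist'))
E
```

```text
pics
{'clock': 0.0, 'joint_pos': array([-5.41963388e+01,  2.05921015e+01,  6.35465002e-01, -2.09677577e-02,
       -7.01357963e+01, -1.65075618e+01]), 'qvel': array([ 0.01979482,  0.01140736, -0.0193634 , -0.05064342, -0.06003968,
        0.01939286]), 'tau': array([ 6.44206175e-04, -5.82722890e+01,  2.93045729e+01,  6.99727133e+00,
        6.83208142e-03, -1.44741675e-04]), 'tool_pos': array([ 0.22288676, -0.63663398,  0.22562535]), 'orientation': array([  4.47125974,  89.9054882 , 113.76021862]), 'force': array([-0.65835571, -0.14728389, -0.70610647]), 'moment': array([-0.00937041,  0.0053968 , -0.01153383]), 'opening': 0.0878274997787035}
0.0188
scene {'mtx': array([[374.09211289,   0.        , 321.65119875],
       [  0.        , 374.09211289, 201.5695813 ],
       [  0.        ,   0.        ,   1.        ]]), 'T': array([[-0.76477399,  0.27275977, -0.5837147 , -0.31223087],
       [-0.64416406, -0.30517751,  0.70136963,  0.98096853],
       [ 0.01316883,  0.91239728,  0.40909386,  0.67474453],
       [ 0.        ,  0.        ,  0.        ,  1.        ]])}
top {'mtx': array([[395
[... 315 characters left out ...]
2],
       [-1.19738748e-04,  1.32096219e-01,  9.91236891e-01,
         1.83767080e+00],
       [ 0.00000000e+00,  0.00000000e+00,  0.00000000e+00,
         1.00000000e+00]])}
{'mtx': array([[300.05518281,   0.        , 319.82074481],
       [  0.        , 300.05518281, 201.34304887],
       [  0.        ,   0.        ,   1.        ]]), 'tool_from_camera': array([[-4.80040424e-04,  2.88926664e-01, -9.57351112e-01,
        -1.60105328e-01],
       [-6.30623568e-04,  9.57350945e-01,  2.88926930e-01,
         7.76739148e-02],
       [ 9.99999686e-01,  7.42424780e-04, -2.77363190e-04,
        -3.17588841e-04],
       [ 0.00000000e+00,  0.00000000e+00,  0.00000000e+00,
         1.00000000e+00]])}
```

View pics/top0.png

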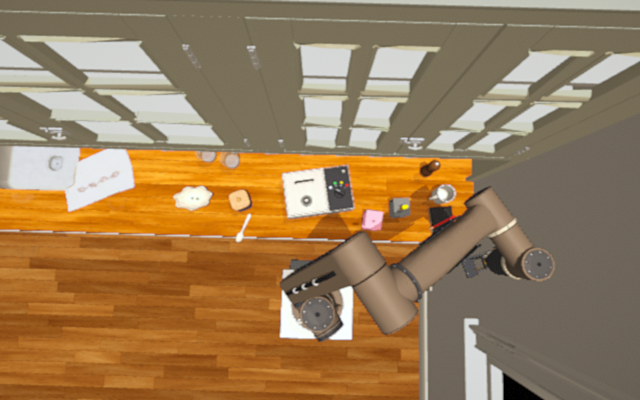

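View pics/scene0.png

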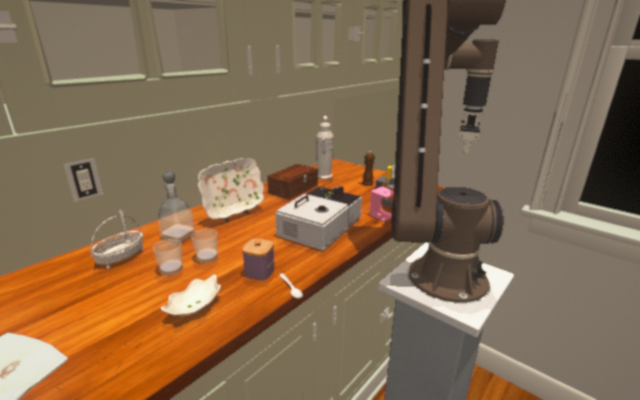

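```bash
python3 - <<'E'
from h import *
z=np.load('pics/top0.npz');im,d=z['im'],z['d'];M,T,_=camT('top');P=pts(M,T,d)
save('topc',cv2.resize(im[150:250,270:460],None,fx=4.2,fy=4.2,interpolation=cv2.INTER_CUBIC))
for uv in [(318,192),(306,201),(303,182),(340,185),(337,192),(400,207),(405,208),(394,213),(372,220),(430,168),(440,215),(300,100),(300,140)]: print(uv,P[uv[1],uv[0]].round(3))
hsv=cv2.cvtColor(im,cv2.COLOR_RGB2HSV)
m=cv2.inRange(hsv,(24,140,120),(34,255,255));m[:,:380]=0;m[:,430:]=0;m[:190]=0
ys,xs=np.nonzero(m);print(len(xs),xs.mean(),ys.mean())
for y,x in zip(ys,xs):print(x,y,P[y,x].round(3))
E
```

```text
(318, 192) [0.494 0.008 0.114]
(306, 201) [0.463 0.061 0.024]
(303, 182) [0.537 0.075 0.111]
(340, 185) [0.252 0.019 1.838]
(337, 192) [ 0.495 -0.075  0.125]
(400, 207) [ 0.436 -0.348  0.136]
(405, 208) [ 0.429 -0.363  0.165]
(394, 213) [ 0.411 -0.326  0.118]
(372, 220) [ 0.386 -0.247  0.005]
(430, 168) [ 0.61  -0.477  0.143]
(440, 215) [ 0.418 -0.561  0.009]
(300, 100) [0.58  0.059 0.984]
(300, 140) [0.583 0.072 0.638]
26 404.38461538461536 206.76923076923077
403 205 [ 0.441 -0.354  0.167]
404 205 [ 0.442 -0.359  0.166]
405 205 [ 0.441 -0.361  0.176]
406 205 [ 0.441 -0.366  0.172]
407 205 [ 0.449 -0.385  0.107]
402 206 [ 0.436 -0.348  0.174]
403 206 [ 0.438 -0.355  0.162]
404 206 [ 0.436 -0.356  0.177]
405 206 [ 0.437 -0.361  0.174]
406 206 [ 0.438 -0.368  0.164]
407 206 [ 0.438 -0.371  0.166]
401 207 [ 0.435 -0.35   0.149]
402 207 [ 0.432 -0.349  0.172]
403 207 [ 0.432 -0.353  0.173]
404 207 [ 0.433 -0.359  0.166]
405 207 [ 0.432 -0.361  0.174]
406 207 [ 0.432 -0.365  0.176]
407 207 [ 0.434 -0.372  0.165]
402 208 [ 0.428 -0.35   0.168]
403 208 [ 0.429 -0.354  0.167]
404 208 [ 0.429 -0.359  0.165]
405 208 [ 0.429 -0.363  0.165]
406 208 [ 0.431 -0.372  0.146]
407 208 [ 0.435 -0.384  0.112]
403 209 [ 0.427 -0.36   0.14 ]
404 209 [ 0.429 -0.369  0.119]
```

View pics/topc.png

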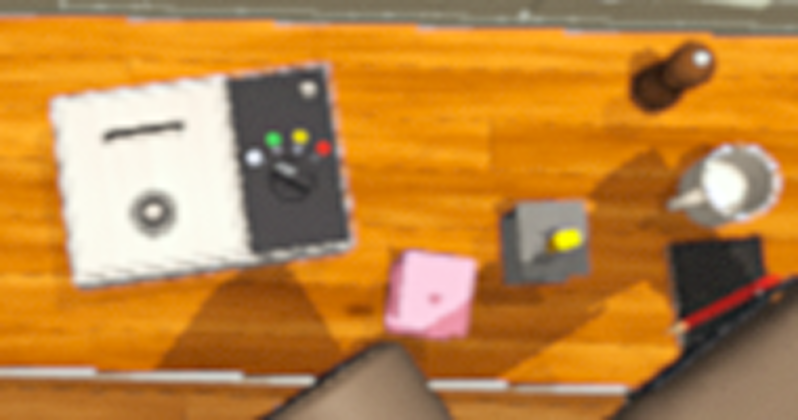

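Call:
move_arm([
  [[-2, -2.5, 2, 0], [-2, -3, 2.5, 0], [-1.5, -3, 2.5, 0], [-1.5, -3, 2.5, 0], [-1, -3, 2.5, 0], [-1, -3, 2.5, 0], [-1, -3, 2.5, 0], [0, -3, 2.5, 0]],
])

```text
clock: 0.9
tool_pos: [0.3813, -0.3742, 0.3279]
orientation: [-142.2, 89.9, -32.9]
force: [1.0, -0.5, 0.5]
opening: 0.0876
```

Call:
move_arm([
  [[0, -3, 2.5, 0], [0, -3, 2.5, 0], [0, -3, 2.5, 0], [0, -3, 2.5, 0], [0, -2, 2.5, 0], [0, 0, 0, 0], [0, 0, 0, 0]],
])

```text
clock: 1.6
tool_pos: [0.4713, -0.2105, 0.3263]
orientation: [61.6, 90.0, 171.0]
force: [0.7, 0.4, 0.4]
opening: 0.0874
```

```bash
python3 - <<'E'
from h import *
o=get_obs();print({k:np.round(o[k],3) for k in('clock','tool_pos','orientation','joint_pos','qvel')})
im,d=snapshot('wrist');save('w1',im);np.savez('pics/w1.npz',im=im,d=d,p=o['tool_pos'],r=o['orientation'])
E
```

```text
{'clock': np.float64(1.6), 'tool_pos': array([ 0.471, -0.21 ,  0.326]), 'orientation': array([ 61.642,  89.968, 171.049]), 'joint_pos': array([-2.2520e+00,  2.4520e+00, -9.4320e+00, -4.0000e-03, -7.8148e+01,
       -6.8339e+01]), 'qvel': array([-1.744,  0.041,  0.121,  0.076, -0.14 ,  0.369])}
```

View pics/w1.png

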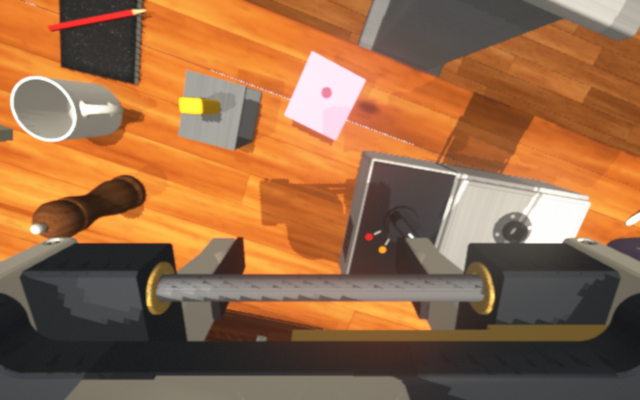

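```bash
cat >> h.py <<'E'
def wl(n):
    z=np.load('pics/'+n+'.npz');o=dict(tool_pos=z['p'],orientation=z['r']);M,T,_=camT('wrist',o);return z['im'],z['d'],M,T
def plane(mask,M,T,z):
    c=max(cv2.findContours(mask,cv2.RETR_EXTERNAL,cv2.CHAIN_APPROX_NONE)[0],key=cv2.contourArea)[:,0]
    return np.array([onz(M,T,u,v,z)[:2] for u,v in c])
def rect(q):
    r=cv2.minAreaRect((q*1000).astype(np.float32));return np.round(r[0],1),np.round(r[1],1),round(r[2],1)
E
python3 - <<'E'
from h import *
im,d,M,T=wl('w1');P=pts(M,T,d);hsv=cv2.cvtColor(im,cv2.COLOR_RGB2HSV)
Z=P[...,2];ok=d>0
for uv in [(513,230),(560,230),(400,190),(190,125),(205,135),(200,106),(215,104),(382,250),(368,237),(325,92)]: print(uv,P[uv[1],uv[0]].round(3),hsv[uv[1],uv[0]])
roi=np.zeros(d.shape,bool);roi[60:160,170:270]=1
m=((abs(Z-.108)<.012)&ok&roi).astype(np.uint8)*255
print('plate',rect(plane(m,M,T,.108)),m.sum()/255)
y=cv2.inRange(hsv,(22,120,80),(36,255,255));y[:, :150]=0;y[:,260:]=0
t=((y>0)&(abs(Z-.168)<.006)).astype(np.uint8)*255
print('top',t.sum()/255,rect(plane(t,M,T,.168)), np.median(Z[t>0]))
q=plane(t,M,T,.168);print(q.mean(0))
roi[:]=0;roi[150:300,330:600]=1;roi[242:,400:440]=0
for zc in (.108,.1,.120):
    m=((abs(Z-zc)<.0035)&ok&roi).astype(np.uint8)*255
    print(zc,m.sum()/255,rect(plane(m,M,T,zc)))
save('c1',np.hstack([cv2.resize(im[65:165,160:280],(480,400),interpolation=cv2.INTER_CUBIC),cv2.resize(im[200:260,480:550],(467,400),interpolation=cv2.INTER_CUBIC)])[:, :])
E
```

```text
(513, 230) [0.471 0.133 0.018] [ 19  25 164]
(560, 230) [0.436 0.121 0.109] [ 30   3 254]
(400, 190) [ 0.457 -0.104  0.104] [ 4 46 84]
(190, 125) [ 0.466 -0.38   0.11 ] [ 25  18 166]
(205, 135) [ 0.472 -0.36   0.109] [ 23  18 169]
(200, 106) [ 0.433 -0.351  0.171] [ 30 197 254]
(215, 104) [ 0.43  -0.351  0.128] [ 21 215 135]
(382, 250) [ 0.545 -0.092  0.103] [ 20 209 253]
(368, 237) [ 0.533 -0.118  0.104] [  1 215 238]
(325, 92) [ 0.37  -0.238  0.008] [174 108 236]
plate (array([ 442.3, -358.8]), array([78.4, 73.7]), 4.6) 3427.0
top 372.0 (array([ 435.8, -360.6]), array([15.4, 25.7]), 19.4) 0.16951091412237068
[ 0.43608609 -0.36053056]
0.108 7222.0 (array([465.1,  59.7]), array([128.4, 181.2]), 9.5)
0.1 6663.0 (array([489.2,   6.2]), array([170.3, 299.1]), 9.5)
0.12 310.0 (array([457.1,  57.8]), array([31.5, 27.8]), 83.0)
```

Call:
move_arm([
  [[2, -1.65, 2.7, 0], [2, -1.65, 2.7, 0], [2, -1.65, 2.7, 0], [2, -1.65, 2.6, 0], [0, 0, 0, -0.12], [0, 0, 0, -0.12], [0, 0, 0, -0.12], [0, 0, 0, -0.12]],
], jaw=4)

```text
clock: 2.45
tool_pos: [0.4979, -0.0894, 0.2464]
orientation: [63.0, 90.0, -160.0]
force: [-0.1, -0.1, -0.4]
opening: 0.0404
```

Call:
move_arm([
  [[0, 0, 0, -0.12], [0, 0, 0, -0.125], [0, 0, 0, 0], [0, 0, 0, 0], [0, 0, 0, 0], [0, 0, 0, 0]],
])

```text
clock: 3.05
tool_pos: [0.4981, -0.0886, 0.2465]
orientation: [23.5, 90.0, 174.2]
force: [-0.5, 0.2, -0.7]
opening: 0.0399
```

```bash
python3 - <<'E'
from h import *
o=get_obs();print({k:np.round(o[k],4) for k in('clock','tool_pos','orientation','joint_pos','opening')})
im,d=snapshot('wrist');np.savez('pics/w2.npz',im=im,d=d,p=o['tool_pos'],r=o['orientation']);save('w2',im)
im,d,M,T=wl('w2');P=pts(M,T,d);hsv=cv2.cvtColor(im,cv2.COLOR_RGB2HSV);Z=P[...,2]
for n,lo,hi in(('green',(45,120,60),(85,255,255)),('amber',(17,170,150),(27,255,255)),('red',(0,180,120),(6,255,255))):
    m=cv2.inRange(hsv,lo,hi);m[(abs(Z-.1)>.012)|(d==0)]=0
    k,l,s,c=cv2.connectedComponentsWithStats(m)
    for i in range(1,k):
        if s[i,4]>15: print(n,c[i].round(1),s[i,4],onz(M,T,*c[i],.1005).round(4))
m=((abs(Z-.14)<.006)&(d>0)).astype(np.uint8)*255
k,l,s,c=cv2.connectedComponentsWithStats(m)
for i in range(1,k):
    if s[i,4]>60: print('bar',c[i].round(1),s[i],rect(plane((l==i).astype(np.uint8)*255,M,T,.142)))
E
```

```text
{'clock': np.float64(3.05), 'tool_pos': array([ 0.4981, -0.0886,  0.2465]), 'orientation': array([ 23.4542,  89.9967, 174.1703]), 'joint_pos': array([ 1.21966e+01,  3.68630e+00, -1.84337e+01, -1.10000e-03,
       -6.78832e+01, -4.14801e+01]), 'opening': np.float64(0.0399)}
green [297.6 225.4] 70 [ 0.5403 -0.0642  0.1005]
amber [280.6 206.5] 62 [ 0.5451 -0.0917  0.1005]
red [277.5 181.1] 80 [ 0.5334 -0.1171  0.1005]
bar [321.9 199.7] [315 177  15  47 671] (array([497.4, -86.9]), array([44.2, 13.1]), 60.7)
bar [342.5 322.8] [334 316  18  14  83] (array([543.9,  40.4]), array([ 7.1, 23.9]), 7.1)
```

View pics/w2.png

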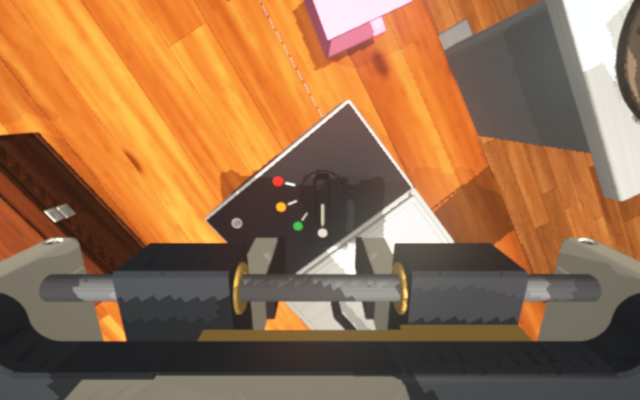

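Call:
move_arm([
  [[3, -0.18, 0.1, 0], [3, 0, 0, 0], [3, 0, 0, 0], [2, 0, 0, 0], [1.5, 0, 0, 0], [0.8, 0, 0, 0], [0, 0, 0, 0], [0, 0, 0, 0]],
])

```text
clock: 3.9
tool_pos: [0.4987, -0.0862, 0.1142]
orientation: [-159.1, 90.0, -8.3]
force: [0.4, 0.8, 0.2]
opening: 0.0397
```

Call:
move_arm([
  [[0, 0, 0, 0], [0, 0, 0, 0], [0, 0, 0, 0], [0, 0, 0, 0], [0, 0, 0, 0]],
], jaw=0.5)

```text
clock: 4.4
tool_pos: [0.4974, -0.0858, 0.1139]
orientation: [-8.1, 89.9, 142.7]
force: [-4.6, 5.4, 6.2]
opening: 0.014
```

Call:
move_arm([
  [[0, 0, 0, 0.1], [0, 0, 0, 0.1], [0, 0, 0, 0.1], [0, 0, 0, 0.1], [0, 0, 0, 0.1], [0, 0, 0, 0.1], [0, 0, 0, 0.1], [0, 0, 0, 0.1]],
])

```text
clock: 5.2
tool_pos: [0.4976, -0.086, 0.1139]
orientation: [51.2, 90.0, 155.9]
force: [-3.8, 3.3, 5.1]
opening: 0.0138
```

Call:
move_arm([
  [[0, 0, 0, 0.1], [0, 0, 0, 0.1], [0, 0, 0, 0.1], [0, 0, 0, 0.1], [0, 0, 0, 0], [0, 0, 0, 0], [0, 0, 0, 0]],
])

```text
clock: 5.9
tool_pos: [0.4976, -0.0861, 0.1139]
orientation: [84.8, 90.0, 167.0]
force: [-4.8, 2.7, 6.1]
opening: 0.0139
```

Call:
move_arm([
  [[0, 0, 0, 0], [0, 0, 0, 0], [0, 0, 0, 0], [0, 0, 0, 0], [0, 0, 0, 0], [0, 0, 0, 0]],
], jaw=4)

```text
clock: 6.5
tool_pos: [0.4981, -0.0863, 0.1135]
orientation: [104.5, 90.0, -173.4]
force: [0.3, -0.6, 0.1]
opening: 0.0396
```

Call:
move_arm([
  [[-2, 0, 0, 0], [-3, 0, 0, 0], [-4, 0, 0, 0], [-4, 0, 0, 0], [-1, 0, 0, 0], [0, 0, 0, 0], [0, 0, 0, 0], [0, 0, 0, 0]],
])

```text
clock: 7.3
tool_pos: [0.4973, -0.0863, 0.252]
orientation: [100.6, 89.9, -177.3]
force: [0.2, 0.4, -0.4]
opening: 0.0397
```

```bash
python3 - <<'E'
from h import *
o=get_obs();print({k:np.round(o[k],4) for k in('clock','tool_pos','orientation','joint_pos','opening')})
im,d=snapshot('wrist');np.savez('pics/w3.npz',im=im,d=d,p=o['tool_pos'],r=o['orientation']);save('w3',im)
im,d,M,T=wl('w3');P=pts(M,T,d);hsv=cv2.cvtColor(im,cv2.COLOR_RGB2HSV);Z=P[...,2]
for n,lo,hi in(('green',(45,120,60),(85,255,255)),('amber',(17,170,150),(27,255,255)),('red',(0,180,120),(6,255,255))):
    m=cv2.inRange(hsv,lo,hi);m[(abs(Z-.1)>.012)|(d==0)]=0
    k,l,s,c=cv2.connectedComponentsWithStats(m)
    for i in range(1,k):
        if s[i,4]>15: print(n,c[i].round(1),s[i,4],onz(M,T,*c[i],.1005).round(4))
m=((abs(Z-.14)<.006)&(d>0)).astype(np.uint8)*255
k,l,s,c=cv2.connectedComponentsWithStats(m)
for i in range(1,k):
    if s[i,4]>60: print('bar',c[i].round(1),s[i],rect(plane((l==i).astype(np.uint8)*255,M,T,.142)))
m=((abs(Z-.12)<.004)&(d>0)).astype(np.uint8)*255
k,l,s,c=cv2.connectedComponentsWithStats(m)
for i in range(1,k):
    if s[i,4]>100:
        q=plane((l==i).astype(np.uint8)*255,M,T,.12);print('bush?',c[i].round(1),s[i],rect(q),np.round(cv2.minEnclosingCircle((q*1000).astype(np.float32)),1) if 0 else cv2.minEnclosingCircle((q*1000).astype(np.float32)))
E
```

```text
{'clock': np.float64(7.3), 'tool_pos': array([ 0.4973, -0.0863,  0.252 ]), 'orientation': array([ 100.6351,   89.8501, -177.2898]), 'joint_pos': array([ 1.247240e+01,  3.464000e+00, -1.794240e+01, -2.730000e-02,
       -6.874130e+01, -1.103874e+02]), 'opening': np.float64(0.0397)}
green [344.3 222.2] 64 [ 0.5408 -0.065   0.1005]
amber [320.4 229.3] 50 [ 0.5454 -0.0924  0.1005]
red [296.  222.3] 71 [ 0.5335 -0.118   0.1005]
bar [ 24.7 172. ] [ 11 162  25  25 260] (array([ 436. , -356.1]), array([17.4, 29. ]), 16.1)
bar [320.  196.3] [313 174  15  46 660] (array([496.7, -86. ]), array([13.4, 43.8]), 82.0)
bar [487.8 216.8] [446 203  81  28 372] (array([538.3,  67.8]), array([ 7.3, 76.2]), 9.6)
bush? [464.8 130.4] [449 115  33  31 549] (array([456.6,  58.3]), array([30.3, 27.7]), 82.0) ((457.06805419921875, 58.20341110229492), 15.356535911560059)
bush? [ 43.7 168.1] [ 31 159  22  23 147] (array([ 440.1, -355.4]), array([15.4, 27.8]), 53.0) ((437.5243835449219, -358.87091064453125), 14.319083213806152)
```

View pics/w3.png

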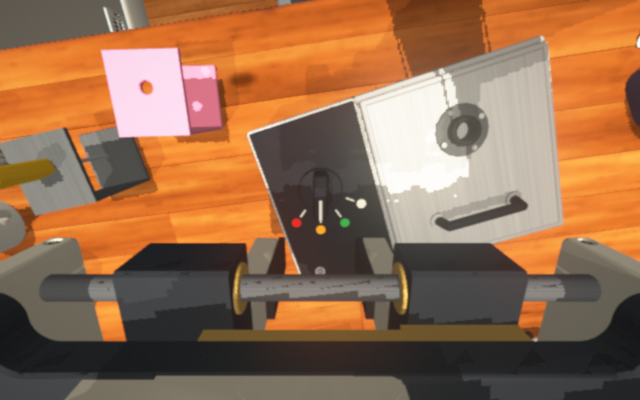

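Call:
move_arm([
  [[-1, 0.33, -3, 0], [-1, 0.33, -4, 0], [-1, 0.33, -4, 0], [-1, 0.33, -4, 0], [-1, 0.33, -4, 0], [0, 0.33, -4, 0], [0, 0.33, -3, 0], [0, 0, -2, 0]],
], jaw=5)

```text
clock: 8.15
tool_pos: [0.4355, -0.3622, 0.3021]
orientation: [77.2, 89.9, 159.2]
force: [0.6, 0.1, 0.2]
opening: 0.0501
```

Call:
move_arm([
  [[0, 0, 0, -0.14], [0, 0, 0, -0.14], [0, 0, 0, -0.14], [0, 0, 0, -0.14], [0, 0, 0, -0.14], [0, 0, 0, -0.14], [0, 0, 0, -0.14], [0, 0, 0, -0.14]],
])

```text
clock: 8.95
tool_pos: [0.4365, -0.3603, 0.3022]
orientation: [9.4, 89.9, 156.0]
force: [-0.3, -0.6, 0.1]
opening: 0.0501
```

Call:
move_arm([
  [[0, 0, 0, -0.14], [0, 0, 0, -0.14], [0, 0, 0, -0.14], [0, 0, 0, -0.14], [0, 0, 0, -0.14], [0, 0, 0, -0.1], [0, 0, 0, 0], [0, 0, 0, 0]],
])

```text
clock: 9.75
tool_pos: [0.4365, -0.3603, 0.3027]
orientation: [-34.2, 89.9, 157.7]
force: [0.9, -0.5, -0.4]
opening: 0.0502
```

```bash
python3 - <<'E'
from h import *
o=get_obs();print({k:np.round(o[k],4) for k in('clock','tool_pos','orientation','joint_pos','opening')})
im,d=snapshot('wrist');np.savez('pics/w4.npz',im=im,d=d,p=o['tool_pos'],r=o['orientation']);save('w4',im)
im,d,M,T=wl('w4');P=pts(M,T,d);hsv=cv2.cvtColor(im,cv2.COLOR_RGB2HSV);Z=P[...,2]
y=cv2.inRange(hsv,(20,120,60),(36,255,255))
t=((y>0)&(abs(Z-.169)<.005)).astype(np.uint8)*255;t=cv2.morphologyEx(t,cv2.MORPH_OPEN,np.ones((3,3)))
print('top',t.sum()/255,rect(plane(t,M,T,.168)),np.median(Z[t>0]))
near=np.hypot(P[...,0]-.442,P[...,1]+.359)<.07
m=((abs(Z-.108)<.008)&(d>0)&near&(y==0)).astype(np.uint8)*255
print('plate',m.sum()/255,rect(plane(m,M,T,.108)))
E
```

```text
{'clock': np.float64(9.75), 'tool_pos': array([ 0.4365, -0.3603,  0.3027]), 'orientation': array([-34.2404,  89.9096, 157.6736]), 'joint_pos': array([-1.97315e+01,  8.00100e+00, -6.21290e+00, -4.20000e-03,
       -7.58764e+01,  3.16465e+01]), 'opening': np.float64(0.0502)}
top 315.0 (array([ 437.3, -362.4]), array([14.2, 23.1]), 12.3) 0.16958030282315484
plate 3249.0 (array([ 442.3, -359.2]), array([78.4, 71. ]), 4.4)
```

View pics/w4.png

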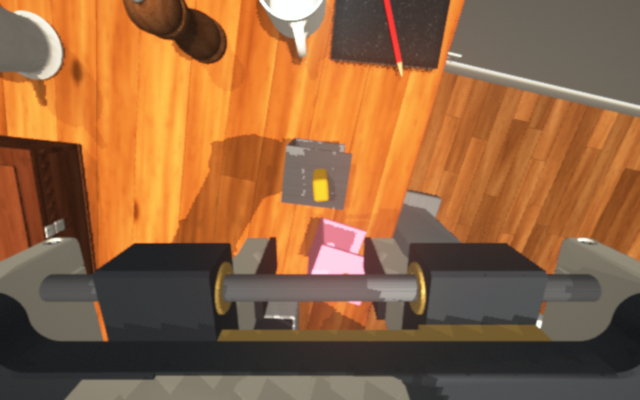

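Call:
move_arm([
  [[2, 0, 0, 0], [4, 0, 0, 0], [4, 0, 0, 0], [3, 0, 0, 0], [2.5, 0, 0, 0], [1.5, 0, 0, 0], [1, 0, 0, 0], [0, 0, 0, 0]],
])

```text
clock: 10.6
tool_pos: [0.436, -0.3601, 0.1222]
orientation: [-35.9, 89.9, 156.1]
force: [0.6, 0.9, 1.0]
opening: 0.0503
```

Call:
move_arm([
  [[0, 0, 0, 0], [0, 0, 0, 0], [0, 0, 0, 0], [0, 0, 0, 0], [0, 0, 0, 0], [0, 0, 0, 0]],
], jaw=0.8)

```text
clock: 11.2
tool_pos: [0.4368, -0.3605, 0.1239]
orientation: [136.1, 90.0, -31.8]
force: [-0.8, 1.5, 2.4]
opening: 0.0159
```

Call:
move_arm([
  [[-1, 0, 0, 0], [-2, 0, 0, 0], [-3, 0, 0, 0], [-3, 0, 0, 0], [-3, 0, 0, 0], [-3, 0, 0, 0], [-2, 0, 0, 0], [-1, 0, 0, 0]],
])

```text
clock: 12.0
tool_pos: [0.4372, -0.3608, 0.3064]
orientation: [141.1, 89.8, -26.8]
force: [0.1, 0.2, -0.8]
opening: 0.0155
```

```bash
python3 - <<'E'
from h import *
o=get_obs();print({k:np.round(o[k],4) for k in('clock','tool_pos','orientation','joint_pos','opening','force','moment')})
im,d=snapshot('scene');save('s5',cv2.resize(im[100:260,300:480],None,fx=3.5,fy=3.5,interpolation=cv2.INTER_CUBIC))
o=get_obs();im,d=snapshot('wrist');np.savez('pics/w5.npz',im=im,d=d,p=o['tool_pos'],r=o['orientation']);save('w5',im)
E
```

```text
{'clock': np.float64(12.0), 'tool_pos': array([ 0.4372, -0.3608,  0.3064]), 'orientation': array([141.0853,  89.7953, -26.8223]), 'joint_pos': array([-1.97340e+01,  7.80580e+00, -5.97580e+00,  2.60000e-02,
       -7.60152e+01,  3.18201e+01]), 'opening': np.float64(0.0155), 'force': array([ 0.1072,  0.1864, -0.7946]), 'moment': array([ 0.0468,  0.1081, -0.006 ])}
```

View pics/w5.png

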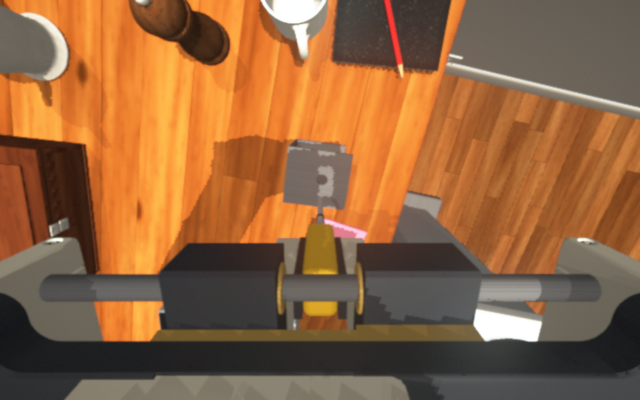

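```bash
python3 - <<'E'
from h import *
im,d,M,T=wl('w5');C=np.array(calibration('wrist')['tool_from_camera'])
for tx in (.111,.056,.016,-.044): print('expected',tx,proj(M,C,np.array([tx,0,0])).round(1))
P=pts(M,C,d)
for v in range(200,232,2): print(v,[ (d[v,u].round(3),int(im[v,u].sum())) for u in range(316,326)])
v,u=np.nonzero((d>.2)&(d<.34)&(np.arange(640)>300)&(np.arange(640)<340)&(np.arange(400)[:,None]>200)&(np.arange(400)[:,None]<225))
for a in range(200,225,2):
    s=v==a
    if s.any(): print(a,u[s].mean(),s.sum(),P[v[s],u[s]].mean(0).round(4))
E
```

```text
expected 0.111 [320.5 197.8]
expected 0.056 [320.8 217.9]
expected 0.016 [321.1 239.4]
expected -0.044 [321.8 294.8]
200 [(np.float32(0.372), 321), (np.float32(0.268), 334), (np.float32(0.263), 347), (np.float32(0.263), 360), (np.float32(0.263), 356), (np.float32(0.265), 345), (np.float32(0.267), 333), (np.float32(0.372), 321), (np.float32(0.372), 318), (np.float32(0.373), 321)]
202 [(np.float32(0.373), 327), (np.float32(0.262), 336), (np.float32(0.261), 347), (np.float32(0.258), 356), (np.float32(0.258), 355), (np.float32(0.259), 345), (np.float32(0.261), 333), (np.float32(0.373), 323), (np.float32(0.373), 322), (np.float32(0.374), 324)]
204 [(np.float32(0.373), 327), (np.float32(0.256), 338), (np.float32(0.252), 352), (np.float32(0.253), 357), (np.float32(0.253), 359), (np.float32(0.253), 344), (np.float32(0.256), 331), (np.float32(0.373), 325), (np.float32(0.374), 326), (np.float32(0.375), 324)]
206 [(np.float32(0.375), 397), (np.float32(0.25), 380), (np.float32(0.248), 362), (np.float32(0.246), 361), (np.float32(0.247), 356), (np.float32(0.248), 347), (np.float32(0.251), 341), (n
[... 2952 characters left out ...]
p.float32(0.174), 319)]
230 [(np.float32(0.172), 297), (np.float32(0.173), 296), (np.float32(0.172), 296), (np.float32(0.173), 294), (np.float32(0.172), 295), (np.float32(0.173), 295), (np.float32(0.173), 295), (np.float32(0.174), 297), (np.float32(0.173), 301), (np.float32(0.173), 300)]
202 319.5 6 [ 0.0882  0.0029 -0.001 ]
204 319.5 6 [ 0.0821  0.003  -0.001 ]
206 319.5 6 [ 0.0765  0.003  -0.001 ]
208 319.5 6 [ 0.0712  0.003  -0.001 ]
210 319.5 6 [ 0.066  0.003 -0.001]
212 319.5 6 [ 0.0612  0.003  -0.001 ]
214 319.5 6 [ 0.0553  0.0034 -0.001 ]
216 319.5 8 [ 0.052  0.003 -0.001]
218 319.5 8 [ 0.0483  0.0027 -0.001 ]
220 320.0 7 [ 0.0445  0.0026 -0.0006]
222 319.4 5 [ 0.0383  0.0034 -0.0011]
```

View pics/s5.png

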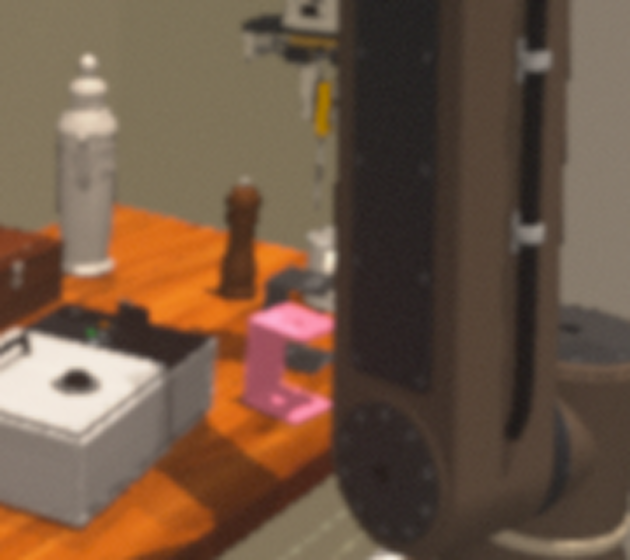

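Call:
move_arm([
  [[0, -1, -0.3, 0], [0, -2, -0.5, 0], [0, -3, -0.8, 0], [0, -3, -0.8, 0], [0, -3, -0.8, 0], [0, -3, -0.8, 0], [0, -3, -0.8, 0], [0, -3, -0.8, 0]],
])

```text
clock: 12.9
tool_pos: [0.4465, -0.1416, 0.3021]
orientation: [-18.4, 89.9, 173.7]
force: [0.5, -0.7, -0.1]
opening: 0.0159
```

Call:
move_arm([
  [[0, -3, -0.8, 0], [0, -3, -0.8, 0], [0, -3, -0.8, 0], [0, -3, -0.8, 0], [0, -3, -0.7, 0], [0, -2.5, -0.6, 0], [0, -1.5, -0.3, 0], [0, -0.7, -0.2, 0]],
])

```text
clock: 13.7
tool_pos: [0.4542, 0.0611, 0.3022]
orientation: [7.2, 89.9, -160.6]
force: [-0.5, -0.5, -0.2]
opening: 0.016
```

Call:
move_arm([
  [[0, 0, 0, 0], [0, 0, 0, 0], [0, 0, 0, 0], [0, 0, 0, 0]],
])

```text
clock: 14.1
tool_pos: [0.4551, 0.0591, 0.3035]
orientation: [18.3, 90.0, -149.7]
force: [-0.0, -0.4, -0.9]
opening: 0.0157
```

```bash
cat > look.py <<'E'
from h import *
import sys
n=sys.argv[1]
o=get_obs();print({k:np.round(o[k],4) for k in('clock','tool_pos','orientation','joint_pos','opening','force')})
im,d=snapshot('wrist');np.savez('pics/'+n+'.npz',im=im,d=d,p=o['tool_pos'],r=o['orientation']);save(n,im)
im,d,M,T=wl(n);P=pts(M,T,d);Z=P[...,2];C=np.array(calibration('wrist')['tool_from_camera']);Q=pts(M,C,d)
m=((abs(Z-.1215)<.004)&(d>0)&(np.hypot(P[...,0]-.457,P[...,1]-.058)<.03)).astype(np.uint8)*255
if m.any():
    q=plane(m,M,T,.12);c,r=cv2.minEnclosingCircle((q*1000).astype(np.float32))
    print('bush',m.sum()/255,rect(q),c,r,'ellipse',cv2.fitEllipse((q*1000).astype(np.float32)))
s=(Q[...,0]>.03)&(Q[...,0]<.12)&(abs(Q[...,1])<.012)&(abs(Q[...,2])<.012)&(d>0)
for a in range(195,226,3):
    k=s[a]
    if k.any(): print(a,k.sum(),'tool',Q[a][k].mean(0).round(4),'world',P[a][k].mean(0).round(4))
E
python3 look.py w6
```

```text
{'clock': np.float64(14.1), 'tool_pos': array([0.4551, 0.0591, 0.3035]), 'orientation': array([  18.3157,   89.9944, -149.6574]), 'joint_pos': array([ 3.21042e+01, -2.99280e+00, -1.77438e+01, -2.00000e-04,
       -7.52547e+01, -2.00772e+01]), 'opening': np.float64(0.0157), 'force': array([-0.0288, -0.4372, -0.9389])}
bush 298.0 (array([457.6,  59.7]), array([28.2, 27.6]), 12.0) (457.4574890136719, 59.322410583496094) 14.52410888671875 ellipse ((457.2888488769531, 59.399818420410156), (27.55479621887207, 27.89053726196289), 3.8754544258117676)
198 6 tool [ 0.1006  0.0029 -0.001 ] world [0.4566 0.0565 0.2029]
201 6 tool [ 0.0905  0.0031 -0.001 ] world [0.4567 0.0563 0.213 ]
204 6 tool [ 0.0819  0.003  -0.001 ] world [0.4567 0.0563 0.2216]
207 6 tool [ 0.0738  0.003  -0.001 ] world [0.4567 0.0564 0.2297]
210 6 tool [ 0.0657  0.0031 -0.001 ] world [0.4567 0.0562 0.2378]
213 6 tool [ 0.0583  0.0032 -0.001 ] world [0.4567 0.0562 0.2452]
216 8 tool [ 0.052  0.003 -0.001] world [0.4567 0.0564 0.2515]
219 8 tool [ 0.0471  0.0024 -0.001 ] world [0.4565 0.057  0.2564]
222 7 tool [ 0.0395  0.0029 -0.0006] world [0.4563 0.0563 0.264 ]
```

View pics/w6.png

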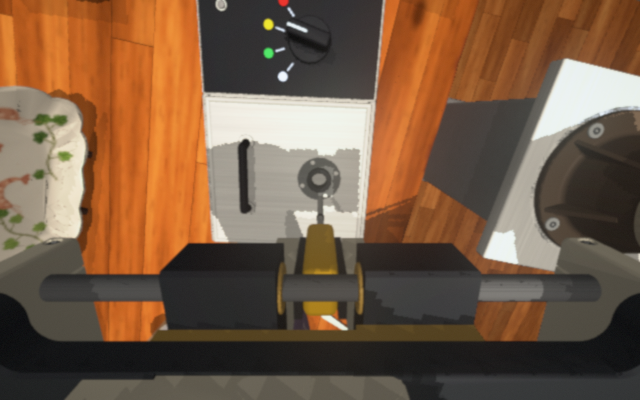

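Call:
move_arm([
  [[0, -0.05, -0.1, 0], [1, 0, 0, 0], [1.5, 0, 0, 0], [1.5, 0, 0, 0], [1, 0, 0, 0], [0.5, 0, 0, 0], [0, 0, 0, 0], [0, 0, 0, 0]],
])

```text
clock: 14.95
tool_pos: [0.4563, 0.0606, 0.249]
orientation: [173.0, 90.0, 5.1]
force: [-0.8, -0.8, -0.7]
opening: 0.0155
```

```bash
python3 look.py w7
```

```text
{'clock': np.float64(14.95), 'tool_pos': array([0.4563, 0.0606, 0.249 ]), 'orientation': array([173.0461,  89.9666,   5.1443]), 'joint_pos': array([ 3.21987e+01, -1.12540e+00, -2.30788e+01,  1.64000e-02,
       -6.80168e+01, -2.01066e+01]), 'opening': np.float64(0.0155), 'force': array([-0.8376, -0.8146, -0.6857])}
bush 370.0 (array([457.8,  58.6]), array([27. , 27.8]), 12.0) (457.48419189453125, 59.121665954589844) 14.553561210632324 ellipse ((457.5685119628906, 59.175601959228516), (25.752670288085938, 26.150983810424805), 37.52658462524414)
198 6 tool [ 0.1002  0.003  -0.001 ] world [0.4579 0.0579 0.1488]
201 6 tool [ 0.0911  0.0029 -0.001 ] world [0.4579 0.0579 0.1579]
204 6 tool [ 0.0823  0.0029 -0.001 ] world [0.4579 0.0579 0.1667]
207 6 tool [ 0.0736  0.003  -0.001 ] world [0.458  0.0578 0.1754]
210 6 tool [ 0.0664  0.0029 -0.001 ] world [0.4579 0.0579 0.1826]
213 6 tool [ 0.0587  0.003  -0.001 ] world [0.4579 0.0578 0.1903]
216 7 tool [ 0.0522  0.0029 -0.0008] world [0.4578 0.0579 0.1968]
219 8 tool [ 0.0469  0.0024 -0.001 ] world [0.4578 0.0584 0.2021]
222 7 tool [ 0.0395  0.0029 -0.0006] world [0.4576 0.0578 0.2095]
```

Call:
move_arm([
  [[0.5, 0.05, 0, 0], [1, 0, 0, 0], [1, 0, 0, 0], [1, 0, 0, 0], [1, 0, 0, 0], [1, 0, 0, 0], [0.5, 0, 0, 0], [0, 0, 0, 0]],
])

```text
clock: 15.8
tool_pos: [0.4557, 0.0598, 0.1876]
orientation: [15.5, 89.9, -152.4]
force: [-0.3, -0.3, -0.4]
opening: 0.0157
```

Call:
move_arm([
  [[0.5, 0, 0, 0], [0.5, 0, 0, 0], [0.3, 0, 0, 0], [0, 0, 0, 0], [0, 0, 0, 0], [0, 0, 0, 0], [0, 0, 0, 0], [0, 0, 0, 0]],
])

```text
clock: 16.6
tool_pos: [0.4562, 0.06, 0.1757]
orientation: [-164.0, 90.0, 28.1]
force: [-0.7, -0.0, -0.9]
opening: 0.0157
```

```bash
python3 look.py w8; python3 - <<'E'
from h import *
im=wl('w8')[0];save('w8c',cv2.resize(im[150:260,240:400],None,fx=4.5,fy=4.5,interpolation=cv2.INTER_CUBIC))
p=[]
for i in range(4): p.append(get_obs()['tool_pos']);snapshot('wrist')
print(np.mean(p,0),np.std(p,0))
E
```

```text
{'clock': np.float64(16.6), 'tool_pos': array([0.4562, 0.06  , 0.1757]), 'orientation': array([-164.0087,   89.9854,   28.0817]), 'joint_pos': array([ 3.21322e+01,  2.40510e+00, -2.96634e+01,  1.20000e-03,
       -5.79169e+01, -2.00424e+01]), 'opening': np.float64(0.0157), 'force': array([-0.7445, -0.0419, -0.9122])}
bush 534.0 (array([457.9,  56.6]), array([28.1, 24.5]), 9.7) (457.32745361328125, 58.86865234375) 14.640316009521484 ellipse ((457.5677185058594, 58.57326889038086), (25.990047454833984, 26.135547637939453), 49.364383697509766)
201 9 tool [0.0639 0.0111 0.0031] world [0.4555 0.0485 0.1118]
204 25 tool [ 0.0553  0.0114 -0.0002] world [0.4588 0.0489 0.1204]
207 26 tool [ 0.0586  0.0079 -0.0007] world [0.4586 0.0524 0.1171]
210 20 tool [0.0576 0.0058 0.0002] world [0.4572 0.0543 0.1181]
213 17 tool [0.0554 0.0042 0.0009] world [0.4562 0.0558 0.1203]
216 22 tool [0.0558 0.0016 0.0001] world [0.4564 0.0584 0.1199]
219 26 tool [ 0.0558 -0.0009  0.0005] world [0.4555 0.0607 0.1198]
222 31 tool [ 0.0544 -0.0028  0.0001] world [0.4555 0.0627 0.1213]
225 8 tool [ 0.0537 -0.0049  0.0018] world [0.4534 0.0644 0.122 ]
[0.4561203  0.05998682 0.17562378] [1.57512064e-05 1.18512799e-05 1.27108351e-05]
```

View pics/w8c.png

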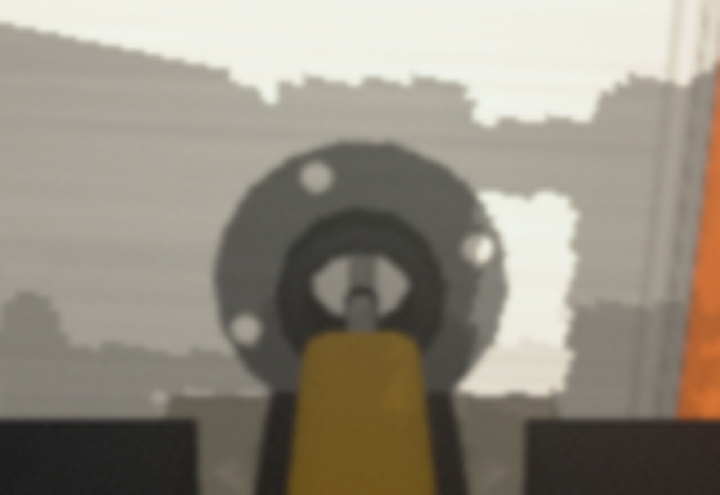

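Call:
move_arm([
  [[0, 0, 0, 0], [0, 0, 0, 0], [0, 0, 0, 0], [0, 0, 0, 0], [0, 0, 0, 0], [0, 0, 0, 0], [0, 0, 0, 0], [0, 0, 0, 0]],
])

```text
clock: 17.65
tool_pos: [0.4561, 0.06, 0.1756]
orientation: [47.6, 90.0, -120.3]
force: [0.8, -0.1, -0.7]
opening: 0.0159
```

Call:
move_arm([
  [[0, 0, 0, 0], [0, 0, 0, 0], [0, 0, 0, 0], [0, 0, 0, 0], [0, 0, 0, 0], [0, 0, 0, 0], [0, 0, 0, 0], [0, 0, 0, 0]],
])

```text
clock: 18.45
tool_pos: [0.4561, 0.06, 0.1756]
orientation: [98.5, 90.0, -69.4]
force: [0.5, 0.8, -0.4]
opening: 0.0158
```

```bash
python3 -c "
from h import *
o=get_obs();print(o['clock'],o['tool_pos'],o['opening'],o['force'],abs(o['qvel']).max());print(close_job())"
```

```text
18.45 [0.4561058  0.05998299 0.17557099] 0.01576286389925699 [ 0.46057087  0.804229   -0.42935726] 0.08094636548513352
the job is handed in; nothing more can be done
None
```

I turned the knob from the white dot to the amber dot and let go. I then lifted the thermometer from the grey stand and lowered it into the bush. I handed the job in at 18.45 s, still holding it; the hand-in reports no verdict, so I don't know the result.

- **Knob:** after release the wrist camera measured the bar at heading about -8°, which is where the amber dot lies. I did not re-measure it after that, and nothing touched it again.
- **Centring:** just before the final descent, the stem's axis was within about 1 mm of the bore centre and parallel to the tool, which pointed straight down within about 0.1°. In the last picture the stem was centred left to right and the ring was level with the mouth to about 1 mm, judged by eye.
- **Stillness and contact:** the arm stayed at the same pose for over 1.5 s. The gripper opening was 15.8 mm, matching the 16 mm case, and the wrist force never rose above sensor noise (about 1 N). That noise is larger than the 0.3 N contact limit, so "no contact" rests on the measured clearance, not on a force reading.
- **Disagreement:** in the last view the fitted bush centre moved about 0.5 mm in y, because the thermometer hid part of the rim. I left the pose as it was.

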